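# Tip the used vials out of the split tray

## Task

Pick up the split tray and tip the round vials out of their bay into the steel pan, low over the pan so that they do not fall hard, while the square filters stay in the other bay. Then stand the tray upright on the rubber mat, centred on it and lengthwise along it (either way round), and let go. Do not disturb the other things on the bench.

Things in the scene. Friction and masses are not known exactly. Their poses are not given: they have to be found in the camera images.
- tray: grey split tray, loose, about 0.2 kg: 156 mm long (x) x 70 mm wide (y), side walls 3 mm thick, 38 mm high; origin at the centre of its underside, z up. A divider across its middle (x = 0; 6 mm thick, 34 mm high) makes two equal bays. The -x bay holds the three round vials, the +x bay the three square filters. It starts at any heading.
- tray_fin (a point): grip point of the tray's fin, 64 mm above the tray's underside on its middle; axes as the tray's. The fin, an upright plate 10 mm thick (x), 40 mm wide (y), stands on the divider and rises to 82 mm above the underside: pinch it from above across its thickness.
- tray_lip (a point): middle of the pouring lip of the vials' bay, 78 mm from the tray's middle towards -x, 22 mm above the underside; axes as the tray's. In each bay the floor (4 mm above the underside) is flat to 40 mm from the middle, then climbs as an open 25 degree ramp to such a lip; there is no end wall.
- pan: open steel pan, fixed to the bench, 170 mm (x) x 150 mm (y) outside, walls 4 mm thick and 45 mm high, floor 4 mm; origin at the centre of its underside.
- mat: flat black rubber mat, fixed, 180 mm long (x) x 100 mm wide (y) x 5 mm thick; origin at the centre of its underside.
- vial0: round plastic vial lying in the tray's -x bay, 15 mm diameter, 28 mm long along its y axis, 12 g, white with a grey cap end; origin at its centre. It rolls easily, but must slide if it lies end-on.
- filter0: square framed optical filter lying flat in the tray's +x bay, 18 x 18 x 8 mm (thin along z), 12 g, aluminium with a white middle; origin at its centre.
- vial1: round plastic vial lying in the tray's -x bay, 15 mm diameter, 28 mm long along its y axis, 12 g, white with a grey cap end; origin at its centre. It rolls easily, but must slide if it lies end-on.
- filter1: square framed optical filter lying flat in the tray's +x bay, 18 x 18 x 8 mm (thin along z), 12 g, aluminium with a white middle; origin at its centre.
- vial2: round plastic vial lying in the tray's -x bay, 15 mm diameter, 28 mm long along its y axis, 12 g, white with a grey cap end; origin at its centre. It rolls easily, but must slide if it lies end-on.
- filter2: square framed optical filter lying flat in the tray's +x bay, 18 x 18 x 8 mm (thin along z), 12 g, aluminium with a white middle; origin at its centre.
- bottle: bystander, loose: standing amber bottle, 42 mm diameter, 125 mm high; origin at the centre of its underside.
- jar: bystander, loose: standing white jar with black cap, 46 mm diameter, 75 mm high; origin at the centre of its underside.
- objective: bystander, loose: standing metal microscope objective, 33 mm diameter, 53 mm high; origin at the centre of its underside.
- beaker: bystander, loose: clear plastic beaker, 46 mm diameter, 62 mm high; origin at the centre of its underside.
- slidebox: bystander, loose: blue slide box with a steel catch, 87 x 100 x 32 mm; origin at the centre of its underside.
- driver: bystander, loose: screwdriver lying down, 140 mm long, along its x axis; origin at the centre of its underside.
There are look-alikes about, which are no part of the job. What is shaped like the pan but blue or red is not meant.

How it is judged:
By the outcome, as a careful person would: the job done as asked, in the order asked, and still so for the second after the job is handed in, with the robot touching nothing.
It also fails if it takes over 54 s, if anything falls off the work surface, if the arm or the gripper's body presses on something with over 40 N, if the wrist force passes 120 N, or if a joint passes its speed limit or range.

## Robot

A 6-joint arm with a two-finger parallel gripper is mounted at the origin on the work surface. World frame = base frame: x ahead of the robot, y to its left, z up, the work surface at z = 0. Lengths are in mm, angles in rad, forces in N, time in s.
With the tool pointing down it reaches from about 300 to 875 mm from the base axis. Payload 6.4 kg.
Tool frame: the origin (TCP) lies at the centre of the arm's flange, where the gripper is bolted on; the fingertips stand 173 mm ahead of it and the grasp point (between the pads) lies 155 mm ahead of it; z points along the fingers, y is the line along which they close (so a half turn about z gives the same grasp; the last joint's range is limited). The gripper opens to 85 mm and grips with 20 to 120 N. Pads are 22 mm wide; open, the fingers measure 114 mm over their backs; the gripper's body (76 mm by 85 mm) begins 54 mm behind the grasp point. The pads swing forward as they close: fully open they stand 13 mm farther back than shut.
Start: joints at [-1.479, 0.181, 1.607, -0, 1.354, -0.206], TCP at [168.731, -549.702, 404.688] pointing down, gripper open.
Joint ranges: [-2.99, 2.99], [-0.89, 2.07], [0.3, 2.58], [-1.14, 4.28], [0, 2.63], [-3.12, 3.12]. Speed limits (rad/s): [2.57, 2.57, 3.01, 3.14, 3.14, 3.14].

## Interface

Orientations are given as a rotation vector (axis times angle).
In Python, from bench import robot, vision, models gives the robot as it stands.
- The arm moves only by the tool play_rows, never from a script. Its argument "increments" is a list of rows, each an object of numbers: "dx", "dy", "dz": the shift along the tool's x, y, z each as a share of 1000 mm, from -1 to 1; "wx", "wy", "wz": the turn, a rotation vector about the tool's x, y, z each as a share of 45 degrees, from -1 to 1; "grip": the opening, from 0 (shut) to 1 (fully open). A call has exactly 10 rows; each row is the pose to reach, as a shift and turn from the pose commanded when the call began, along the tool's axes at that moment; what a row does not reach only later rows make up. A row lasts 1/8 s, in which the tool goes at most 62.5 mm and 10.7 degrees, less where a joint would pass 70% of its speed; a pose out of reach is approached as far as the arm can. A call with a number of a shift or a turn outside -1 to 1 is refused whole. A call with a gripper value outside its range is refused whole. The fingers move at their own pace and stop on an object; "squeeze" is the grip in N (left out, the last holds). Time passes only in rows, so rows that repeat a pose let the fingers close, or fill a call up. It gives the time, the measured TCP pose, the force, the opening and the grip force at its end, in the units of the state.
- robot.read_state(): the state, without advancing time (a new reading comes with each control period).
- vision.read_camera(name): name is "scene" or "top" or "wrist"; returns the picture (480x640x3 uint8, blue, green, red); there is no depth.
- vision.get_calibration(name): a dict with "fx", "fy", "cx", "cy" (pixels), "dist" ([k1, k2, p1, p2, k3] as OpenCV has them; the pictures are not rectified), "xyz" and "attitude" of the camera in the world. Camera axes: x right, y down, z forward; pixel columns grow to the right and rows downward; lengths in mm; the calibration is good to about 2 mm. A picture is of the moment at which its call begins: read the wrist's pose just before it. get_calibration takes no time and is no camera call; for the wrist camera it gives the pose at the moment of the call.
- robot.job_done(): hands the job in; it is judged then, once.
Trained networks look in the newest picture that a camera, given by its name, has taken for a name from the list of things; names that differ only in an ending like _2 or _b are one class to them, and where a whole thing is asked for, a point or a joint stands for the part that bears it (a point fixed in the world has none). Each returns a list of dicts, best first, with "score" (0 to 1); they miss things now and then, are a little off and sometimes report something else, mostly with a low value. They report only what shows in the picture. A call takes as long as a camera call. They do not tell look-alikes from the thing itself.
- models.look_for(camera, label): "xy" ([column, row] in pixels, amid what is visible of it).
- models.spot_point(camera, label): "xy" ([column, row] in pixels: a listed point, or the origin of a listed thing).
The state is a dict: "clock": time; "joint_pos": joint angles; "dq": joint speeds; "effort": joint torques, N m; "position": TCP position; "orientation": TCP orientation; "wrist_force": force on the tool from outside, world axes, zero at the start; "ft_torque": the same for the moment, N m; "gripper_width": finger opening in mm; "finger_force": force on a finger pad.
Only numpy, scipy, OpenCV 4.12 (cv2) and the standard library are available. Lean on these libraries where they do the work, as an engineer would, in place of code of your own. Each camera call takes 0.05 s, during which the arm holds its last target. There are 200 camera calls.

## Working session

There is one attempt and no reset: what is moved stays moved. The work goes in short steps, Python scripts to look and compute and a tool call to move; the robot and the scene stay as the last step left them, time stands still between calls to the robot, and variables do not carry over. Pictures are saved under pics/ and viewed, at most 10 in all, crops included, and the job is handed in when it is done.

Besides the shell and the picture viewer there is one more tool, called as name(argument=value, ...) on one line, values as JSON. play_rows: Moves the arm, as the interface text tells. Its arguments: {"type":"object","properties":{"increments":{"type":"array"},"squeeze":{"type":"number"}},"required":["increments"]}

```bash
ls; mkdir -p pics; cat > h.py <<'E'
import numpy as np, cv2
from scipy.spatial.transform import Rotation as R
from bench import robot, vision, models
def ray(cal,uv):
    K=np.array([[cal['fx'],0,cal['cx']],[0,cal['fy'],cal['cy']],[0,0,1]])
    n=cv2.undistortPoints(np.array([[uv]],float),K,np.array(cal['dist'],float))[0,0]
    d=R.from_rotvec(cal['attitude']).apply([n[0],n[1],1]); return np.array(cal['xyz'],float),d/np.linalg.norm(d)
def tri(rs):
    A=sum(np.eye(3)-np.outer(d,d) for o,d in rs); b=sum((np.eye(3)-np.outer(d,d))@o for o,d in rs)
    p=np.linalg.solve(A,b); return p,[float(np.linalg.norm(np.cross(p-o,d))) for o,d in rs]
def atz(r,z): o,d=r; return o+d*(z-o[2])/d[2]
def px(cal,P):
    K=np.array([[cal['fx'],0,cal['cx']],[0,cal['fy'],cal['cy']],[0,0,1]])
    Rm=R.from_rotvec(cal['attitude']).as_matrix().T
    return cv2.projectPoints(np.array(P,float).reshape(-1,3),cv2.Rodrigues(Rm)[0],-Rm@np.array(cal['xyz'],float),K,np.array(cal['dist'],float))[0][:,0]
E
python3 - <<'E'
from h import *
print(robot.read_state())
for c in ['scene','top','wrist']:
    im=vision.read_camera(c); cv2.imwrite(f'pics/{c}0.png',im); cal=vision.get_calibration(c); print(c,cal)
    if c!='wrist':
      for l in ['tray_fin','tray_lip','tray','pan','mat']:
        for r in models.spot_point(c,l)[:3]:
            print(c,l,r, atz(ray(cal,r['xy']),{'tray_fin':64,'tray_lip':22}.get(l,0)).round())
E
```

```text
pics
{'clock': 0.0, 'joint_pos': array([-1.47931103e+00,  1.81505655e-01,  1.60801988e+00,  1.74869065e-05,
        1.35379962e+00, -2.06334272e-01]), 'dq': array([-2.23982999e-04,  1.97333165e-04, -4.25793732e-05,  1.28986640e-03,
       -9.35672774e-04, -5.51860179e-04]), 'effort': array([ 1.48258372e-03, -4.44864535e+01, -3.51342702e+01, -2.56703670e-04,
        8.97556281e-03,  3.98976852e-05]), 'position': array([ 168.70192167, -549.42202177,  403.79805166]), 'orientation': array([-3.10511727e+00, -4.65824564e-01, -1.82864424e-04]), 'wrist_force': array([-0.62021636,  0.26455873, -0.35160969]), 'ft_torque': array([-0.00607356,  0.01587898,  0.04514573]), 'finger_force': 0.0, 'gripper_width': 85.17640435184325}
scene {'fx': 554.2155074609194, 'fy': 554.2155074609194, 'cx': 312.9939119663931, 'cy': 233.9034220406624, 'dist': array([-0.01490367,  0.        ,  0.        ,  0.        ,  0.        ]), 'xyz': array([ 908.1111341 ,  516.92568328, 1217.84171427]), 'attitude': array([-0.77230065, -2.76364214,  0.82997089])}
scene tray_fin {'xy': [309.4, 282.9], 'score': 0.88} [593. -21.  
[... 988 characters left out ...]
22.]
top tray {'xy': [286.4, 214.8], 'score': 0.64} [604. -27.   0.]
top tray {'xy': [298.1, 191.0], 'score': 0.62} [674. -60.   0.]
top pan {'xy': [417.9, 351.7], 'score': 0.86} [ 214. -402.    0.]
top pan {'xy': [403.0, 259.0], 'score': 0.76} [ 477. -363.    0.]
top pan {'xy': [495.4, 274.4], 'score': 0.72} [ 433. -627.    0.]
top mat {'xy': [161.3, 242.9], 'score': 0.7} [521. 336.   0.]
wrist {'fx': 339.02352305425006, 'fy': 339.02352305425006, 'cx': 318.44348031573514, 'cy': 239.0461246584588, 'dist': array([0.01421457, 0.        , 0.        , 0.        , 0.        ]), 'xyz': array([ 233.49194428, -529.45716581,  373.29956116]), 'attitude': array([ 2.34592323, -1.7349316 , -0.23420249])}
```

View pics/top0.png

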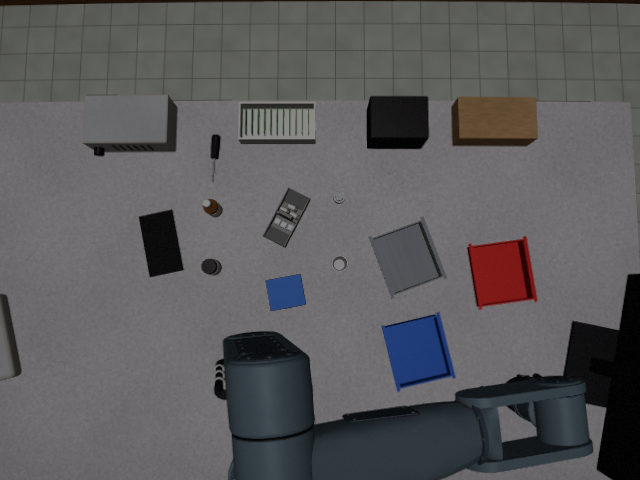

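View pics/scene0.png

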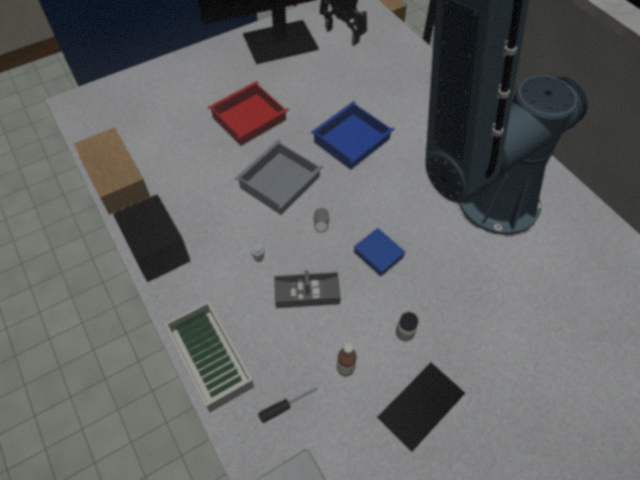

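The top view shows the tray at (287,217), steel pan at (406,257) between the blue (418,350) and red (502,272) look-alikes, and the mat at (161,243). The beaker is at (340,264), objective (339,199), bottle (210,206) and jar (210,267). The scene view agrees, with the tray at (307,288), pan (279,177) and mat (421,406).

```bash
python3 - <<'E'
from h import *
C={c:vision.get_calibration(c) for c in ['scene','top']}
I={c:cv2.imread(f'pics/{c}0.png') for c in C}
def best(c,l,near):
    rs=[r for r in models.spot_point(c,l)]
    return min(rs,key=lambda r:np.hypot(*(np.array(r['xy'])-near)))['xy'] if rs else None
for c in C: vision.read_camera(c)
near={'tray_fin':((309,283),(288,215)),'tray_lip':((275,289),(299,191)),'tray':((305,290),(287,216)),'pan':((279,180),(404,259)),'mat':((417,405),(161,243))}
for l,(a,b) in near.items():
    P=best('scene',l,a),best('top',l,b); print(l,P,*[x if isinstance(x,list) else x.round(1) for x in tri([ray(C['scene'],P[0]),ray(C['top'],P[1])])])
for l in ['bottle','jar','objective','beaker','slidebox','vial0','filter0']:
    for c in C: print(l,c,[(r['xy'],r['score'],atz(ray(C[c],r['xy']),12 if l[0] in'vf' else 0).round()[:2]) for r in models.spot_point(c,l)[:3]])
# mat corners by dark segmentation
for c,(u,v) in {'scene':(421,406),'top':(161,243)}.items():
    m=(I[c].max(2)<40).astype(np.uint8); n,lab=cv2.connectedComponents(m)
    k=(lab==lab[v,u]).astype(np.uint8); cn=max(cv2.findContours(k,0,2)[0],key=cv2.contourArea)
    q=cv2.approxPolyDP(cn,8,True)[:,0]; w=np.array([atz(ray(C[c],p),5)[:2] for p in q]); print(c,k.sum(),q.tolist(),w.round().tolist(),w.mean(0).round(1))
    pts=np.array([atz(ray(C[c],p),5)[:2] for p in cn[:,0]],np.float32); print(cv2.minAreaRect(pts))
a=cv2.resize(I['top'][180:255,250:330],None,fx=5,fy=5,interpolation=2); b=cv2.resize(I['scene'][260:320,265:350],None,fx=4.4,fy=6.25,interpolation=2)
cv2.imwrite('pics/crop.png',np.hstack([a,b[:375]]))
E
```

```text
tray_fin ([306.0, 284.5], [287.2, 216.1]) [594.8 -32.3  39.1] [0.6574192508229, 0.6574192508228759]
tray_lip ([276.7, 294.5], [296.1, 191.7]) [666.2 -54.9  22. ] [1.3914378526663094, 1.3914378526662192]
tray ([306.0, 291.5], [285.4, 218.4]) [594.7 -27.1  10.6] [3.721049266100198, 3.7210492661002106]
pan ([281.8, 184.1], [402.1, 260.7]) [ 474.7 -363.2   -8.9] [3.099320343514973, 3.099320343515199]
mat ([416.8, 405.0], [158.3, 242.9]) [526.3 337.2   7.2] [7.927624883161035, 7.927624883161049]
bottle scene [([346.2, 368.1], 0.9, array([617., 181.]))]
bottle top [([215.2, 210.6], 0.81, array([616., 181.]))]
jar scene [([400.0, 332.3], 0.66, array([461., 173.]))]
jar top [([213.8, 264.1], 0.67, array([460., 181.]))]
objective scene [([258.0, 256.8], 0.7, array([ 649., -184.]))]
objective top [([341.5, 200.4], 0.68, array([ 646., -187.]))]
beaker scene [([318.6, 223.2], 0.56, array([ 462., -192.]))]
beaker top [([340.5, 265.9], 0.7, array([ 456., -183.]))]
slidebox scene [([376.0, 255.5], 0.79, array([388., -30.]))]
slidebox top [([290.4, 295.1], 0.96, array([372., -40.])), ([296.4, 192.7]
[... 349 characters left out ...]
3.0], 0.48, array([571., -40.])), ([315.6, 294.2], 0.47, array([582., -10.]))]
filter0 top [([288.9, 227.1], 0.55, array([566., -35.])), ([280.2, 224.3], 0.52, array([574., -10.])), ([278.8, 218.2], 0.47, array([592.,  -6.]))]
scene 3341 [[431, 365], [380, 416], [410, 448], [462, 393]] [[449.0, 276.0], [614.0, 310.0], [598.0, 397.0], [431.0, 363.0]] [523.2 336.3]
((522.81689453125, 336.6473388671875), (173.3810272216797, 93.71707916259766), 12.30040454864502)
top 2061 [[171, 210], [139, 217], [150, 276], [182, 269]] [[617.0, 309.0], [596.0, 403.0], [425.0, 365.0], [445.0, 272.0]] [520.8 337.1]
((520.82080078125, 336.5355224609375), (178.08758544921875, 98.78645324707031), 12.294744491577148)
```

View pics/crop.png

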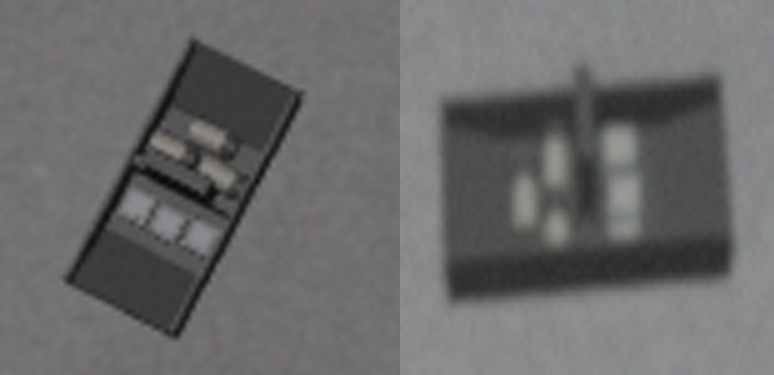

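The crop shows the vials on the far (world +x) side of the fin, at crop (190,155), and the filters on the near side at (168,220). The tray's -x therefore points to about heading -24°.

```bash
cat >> h.py <<'E'
def Rdown(yh,tilt=0):
    "tool y heading yh (deg, horizontal), z down, then tilted: +y end goes down by tilt deg"
    t=np.radians(yh); y=np.array([np.cos(t),np.sin(t),0]); z=np.array([0,0,-1.]); x=np.cross(y,z)
    return R.from_matrix(np.array([x,y,z]).T)*R.from_euler('x',tilt,degrees=True)
def inc(p,Rt,ref=None):
    "increments from ref (pos,rotvec) or measured pose"
    s=robot.read_state(); rp,rr=ref if ref else (s['position'],s['orientation'])
    R0=R.from_rotvec(rr); d=R0.inv().apply(np.array(p)-rp)/1000; w=np.degrees((R0.inv()*Rt).as_rotvec())/45
    return d.round(4),w.round(3)
E
python3 - <<'E'
from h import *
T=vision.get_calibration('top')
q=[(288.6,188),(310.4,198.6),(285.6,247.4),(263.6,236.2)]
w=np.array([atz(ray(T,p),38)[:2] for p in q]); print(w.round(),w.mean(0).round(1))
l=(w[0]+w[1]-w[2]-w[3])/2; print('tray len',np.linalg.norm(l),'heading -x',np.degrees(np.arctan2(l[1],l[0])))
q=[(370,237),(423,219),(445,276),(392,296)]
w=np.array([atz(ray(T,p),45)[:2] for p in q]); print(w.round(),w.mean(0).round(1),[np.linalg.norm(w[i]-w[i-1]).round() for i in range(4)])
Rt=Rdown(-24); print(Rdown(-24,10).as_matrix()[:,1])
print(inc([595,-30,400],Rt))
E
```

```text
[[675. -35.]
 [645. -97.]
 [506. -28.]
 [537.  34.]] [590.6 -31.6]
tray len 154.49895015935877 heading -x -26.575159483356156
[[ 535. -264.]
 [ 586. -413.]
 [ 427. -471.]
 [ 371. -324.]] [ 479.8 -368. ] [np.float64(174.0), np.float64(157.0), np.float64(170.0), np.float64(157.0)]
[ 0.89966665 -0.4005574  -0.17364818]
(array([ 0.56  , -0.3718,  0.0047]), array([-0.   , -0.   , -1.088]))
```

play_rows(increments=[{"dx": 0.05, "dy": -0.033, "wz": -0.1, "grip": 1}, {"dx": 0.1, "dy": -0.066, "wz": -0.2, "grip": 1}, {"dx": 0.15, "dy": -0.1, "wz": -0.3, "grip": 1}, {"dx": 0.2, "dy": -0.133, "wz": -0.4, "grip": 1}, {"dx": 0.25, "dy": -0.166, "wz": -0.5, "grip": 1}, {"dx": 0.3, "dy": -0.2, "wz": -0.6, "grip": 1}, {"dx": 0.35, "dy": -0.233, "wz": -0.7, "grip": 1}, {"dx": 0.4, "dy": -0.266, "wz": -0.8, "grip": 1}, {"dx": 0.45, "dy": -0.3, "wz": -0.9, "grip": 1}, {"dx": 0.48, "dy": -0.32, "wz": -1, "grip": 1}])

```text
validation failed for argument at $.in...
```

```bash
python3 - <<'E'
from h import *
s=robot.read_state(); print(s['clock'],s['position'],s['joint_pos'].round(4),inc([593,-32,400],Rdown(-26.5)))
cal=vision.get_calibration('wrist'); print(cal['xyz']); cv2.imwrite('pics/w1.png',vision.read_camera('wrist'))
print(R.from_rotvec(cal['attitude']).as_matrix().round(2))
for l in ['tray_fin','tray_lip','tray']:
    for r in models.spot_point('wrist',l)[:2]: print(l,r,atz(ray(cal,r['xy']),{'tray_fin':64,'tray_lip':22}.get(l,0)).round(1))
E
```

```text
1.95 [ 168.71246544 -549.70424053  404.67705708] [-1.4793  0.1808  1.607   0.      1.3538 -0.2063] (array([ 0.5575, -0.3705,  0.0047]), array([-0.   , -0.   , -1.032]))
[ 233.49175494 -529.45658616  373.27897814]
[[ 0.29 -0.92 -0.25]
 [-0.96 -0.28 -0.08]
 [-0.    0.26 -0.96]]
```

View pics/w1.png

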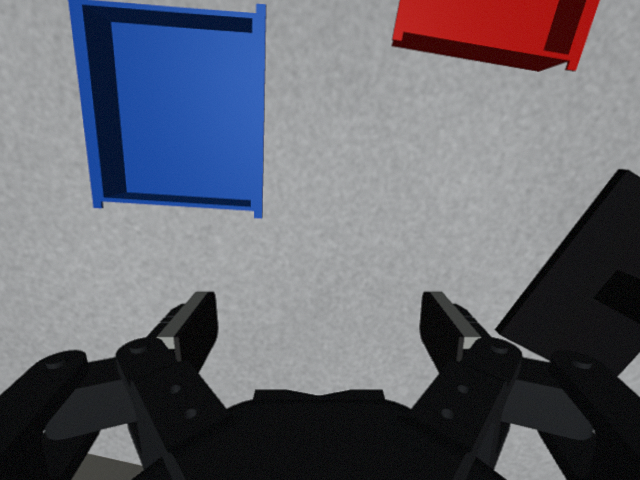

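The move was refused, apparently because the rows were incomplete, so this picture is from the start pose: blue pan at (170,110), red at (500,30), no tray. I'll resend it with every key filled in.

play_rows(increments=[{"dx": 0.05, "dy": -0.033, "dz": 0, "wx": 0, "wy": 0, "wz": -0.1, "grip": 1}, {"dx": 0.1, "dy": -0.066, "dz": 0, "wx": 0, "wy": 0, "wz": -0.2, "grip": 1}, {"dx": 0.15, "dy": -0.1, "dz": 0, "wx": 0, "wy": 0, "wz": -0.3, "grip": 1}, {"dx": 0.2, "dy": -0.133, "dz": 0, "wx": 0, "wy": 0, "wz": -0.4, "grip": 1}, {"dx": 0.25, "dy": -0.166, "dz": 0, "wx": 0, "wy": 0, "wz": -0.5, "grip": 1}, {"dx": 0.3, "dy": -0.2, "dz": 0, "wx": 0, "wy": 0, "wz": -0.6, "grip": 1}, {"dx": 0.35, "dy": -0.233, "dz": 0, "wx": 0, "wy": 0, "wz": -0.7, "grip": 1}, {"dx": 0.4, "dy": -0.266, "dz": 0, "wx": 0, "wy": 0, "wz": -0.8, "grip": 1}, {"dx": 0.45, "dy": -0.3, "dz": 0, "wx": 0, "wy": 0, "wz": -0.9, "grip": 1}, {"dx": 0.48, "dy": -0.32, "dz": 0, "wx": 0, "wy": 0, "wz": -1, "grip": 1}])

```text
clock: 3.4
position: [534.9, -100.5, 404.8]
orientation: [2.688, 1.626, 0.001]
wrist_force: [-0.3, -0.1, -0.1]
gripper_width: 85.5
finger_force: 0.0
```

```bash
cat > look.py <<'E'
from h import *
import sys
def go(name,labels):
    s=robot.read_state(); print(s['clock'],s['position'].round(1),s['joint_pos'].round(4).tolist())
    cal=vision.get_calibration('wrist'); im=vision.read_camera('wrist'); cv2.imwrite(f'pics/{name}.png',im)
    np.save(f'pics/{name}.npy',cal,allow_pickle=True)
    for l in labels:
        for r in models.spot_point('wrist',l)[:2]: print(l,r,atz(ray(cal,r['xy']),{'tray_fin':64,'tray_lip':22}.get(l,0)).round(1))
E
python3 - <<'E'
from look import *
go('w2',['tray_fin','tray_lip','tray'])
print(inc([593,-32,340],Rdown(-26.5)))
E
```

```text
3.4 [ 534.9 -100.5  404.8] [-0.4039, 0.1121, 1.6845, 0.0003, 1.3446, 0.0788]
tray_fin {'xy': [341.1, 120.2], 'score': 0.86} [594.2 -30.5  64. ]
tray_lip {'xy': [418.3, 119.5], 'score': 0.76} [665.  -63.8  22. ]
tray_lip {'xy': [353.3, 137.9], 'score': 0.39} [601.2 -49.6  22. ]
tray {'xy': [334.9, 123.2], 'score': 0.56} [592.9 -28.1   0. ]
(array([0.09  , 0.0194, 0.0644]), array([-0.001,  0.001, -0.031]))
```

View pics/w2.png

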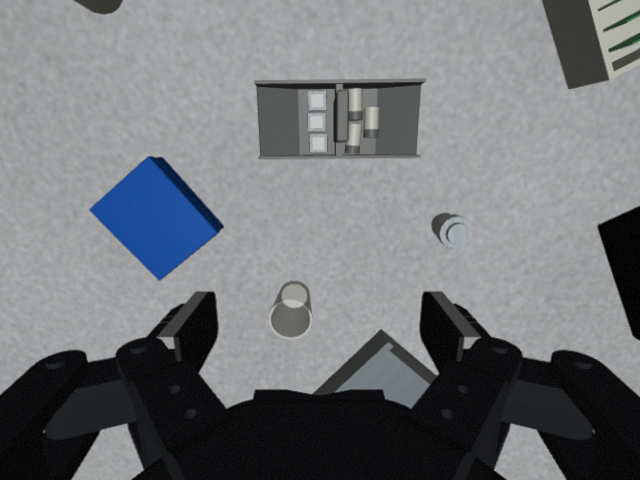

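The wrist view shows the tray with rim corners (256,82), (424,80), (418,156) and (260,158). The vials are on the right at (360,120), the filters on the left at (318,122). I'll move over it for the second view.

play_rows(increments=[{"dx": 0.02, "dy": 0.005, "dz": 0.015, "wx": 0, "wy": 0, "wz": -0.01, "grip": 1}, {"dx": 0.05, "dy": 0.01, "dz": 0.035, "wx": 0, "wy": 0, "wz": -0.03, "grip": 1}, {"dx": 0.08, "dy": 0.017, "dz": 0.055, "wx": 0, "wy": 0, "wz": -0.03, "grip": 1}, {"dx": 0.09, "dy": 0.019, "dz": 0.064, "wx": 0, "wy": 0, "wz": -0.03, "grip": 1}, {"dx": 0.09, "dy": 0.019, "dz": 0.064, "wx": 0, "wy": 0, "wz": -0.03, "grip": 1}, {"dx": 0.09, "dy": 0.019, "dz": 0.064, "wx": 0, "wy": 0, "wz": -0.03, "grip": 1}, {"dx": 0.09, "dy": 0.019, "dz": 0.064, "wx": 0, "wy": 0, "wz": -0.03, "grip": 1}, {"dx": 0.09, "dy": 0.019, "dz": 0.064, "wx": 0, "wy": 0, "wz": -0.03, "grip": 1}, {"dx": 0.09, "dy": 0.019, "dz": 0.064, "wx": 0, "wy": 0, "wz": -0.03, "grip": 1}, {"dx": 0.09, "dy": 0.019, "dz": 0.064, "wx": 0, "wy": 0, "wz": -0.03, "grip": 1}])

```text
clock: 4.85
position: [592.6, -32.4, 340.8]
orientation: [2.673, 1.651, 0.0]
wrist_force: [0.7, -0.3, 0.1]
gripper_width: 85.7
finger_force: 0.0
```

```bash
python3 - <<'E'
from look import *
go('w3',['tray_fin','tray_lip','tray'])
c=np.load('pics/w2.npy',allow_pickle=True).item()
w=np.array([atz(ray(c,p),38)[:2] for p in [(424,80),(418,156),(260,158),(256,82)]]); l=(w[0]+w[1]-w[2]-w[3])/2
print(w.round(),w.mean(0).round(1),np.linalg.norm(l),np.degrees(np.arctan2(l[1],l[0])))
c3=vision.get_calibration('wrist'); f=models.spot_point('wrist','tray_fin')
if f: print(tri([ray(c,(341.1,120.2)),ray(c3,f[0]['xy'])]))
f=models.spot_point('wrist','tray_lip')
if f: print(tri([ray(c,(418.3,119.5)),ray(c3,f[0]['xy'])]))
E
```

```text
4.85 [592.6 -32.4 340.8] [-0.2544, 0.2839, 1.6172, -0.0, 1.2403, 0.2097]
tray_fin {'xy': [315.3, 235.7], 'score': 0.61} [592.3 -28.5  64. ]
tray_lip {'xy': [408.5, 223.1], 'score': 0.84} [664.3 -64.4  22. ]
tray_lip {'xy': [318.8, 216.9], 'score': 0.58} [597.3 -24.6  22. ]
tray {'xy': [316.9, 216.4], 'score': 0.83} [593.9 -27.4   0. ]
[[678. -34.]
 [647. -93.]
 [512. -24.]
 [543.  35.]] [595.1 -28.9] 152.01967223167802 -27.06526626289543
(array([593.24165154, -29.5886116 ,  62.83186201]), [1.4113730476005484, 1.4113730476004256])
(array([664.07754765, -63.48801258,  24.59587599]), [0.21400509972969942, 0.21400509972972817])
```

View pics/w3.png

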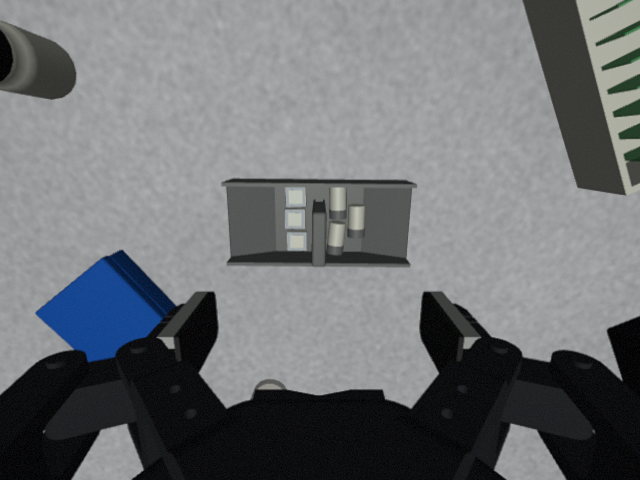

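The tray sits squarely below the fingers, with the fin at (319,232). The measured fin height of 63 mm and lip height of 25 mm match the text. I'll descend and pinch the fin.

play_rows(increments=[{"dx": 0.003, "dy": -0.0005, "dz": 0.015, "wx": 0, "wy": 0, "wz": 0, "grip": 0.7}, {"dx": 0.003, "dy": -0.0005, "dz": 0.035, "wx": 0, "wy": 0, "wz": 0, "grip": 0.6}, {"dx": 0.003, "dy": -0.0005, "dz": 0.06, "wx": 0, "wy": 0, "wz": 0, "grip": 0.5}, {"dx": 0.003, "dy": -0.0005, "dz": 0.085, "wx": 0, "wy": 0, "wz": 0, "grip": 0.5}, {"dx": 0.003, "dy": -0.0005, "dz": 0.105, "wx": 0, "wy": 0, "wz": 0, "grip": 0.5}, {"dx": 0.003, "dy": -0.0005, "dz": 0.117, "wx": 0, "wy": 0, "wz": 0, "grip": 0.5}, {"dx": 0.003, "dy": -0.0005, "dz": 0.121, "wx": 0, "wy": 0, "wz": 0, "grip": 0.5}, {"dx": 0.003, "dy": -0.0005, "dz": 0.121, "wx": 0, "wy": 0, "wz": 0, "grip": 0.4}, {"dx": 0.003, "dy": -0.0005, "dz": 0.121, "wx": 0, "wy": 0, "wz": 0, "grip": 0.3}, {"dx": 0.003, "dy": -0.0005, "dz": 0.121, "wx": 0, "wy": 0, "wz": 0, "grip": 0.22}], squeeze=60)

```text
clock: 6.4
position: [593.9, -29.5, 220.5]
orientation: [2.672, 1.651, 0.002]
wrist_force: [0.4, 0.4, 0.1]
gripper_width: 18.5
finger_force: 0.0
```

play_rows(increments=[{"dx": 0, "dy": 0, "dz": 0, "wx": 0, "wy": 0, "wz": 0, "grip": 0.15}, {"dx": 0, "dy": 0, "dz": 0, "wx": 0, "wy": 0, "wz": 0, "grip": 0.1}, {"dx": 0, "dy": 0, "dz": 0, "wx": 0, "wy": 0, "wz": 0, "grip": 0}, {"dx": 0, "dy": 0, "dz": 0, "wx": 0, "wy": 0, "wz": 0, "grip": 0}, {"dx": 0, "dy": 0, "dz": 0, "wx": 0, "wy": 0, "wz": 0, "grip": 0}, {"dx": 0, "dy": 0, "dz": 0, "wx": 0, "wy": 0, "wz": 0, "grip": 0}, {"dx": 0, "dy": 0, "dz": -0.01, "wx": 0, "wy": 0, "wz": 0, "grip": 0}, {"dx": 0, "dy": 0, "dz": -0.03, "wx": 0, "wy": 0, "wz": 0, "grip": 0}, {"dx": 0, "dy": 0, "dz": -0.06, "wx": 0, "wy": 0, "wz": 0, "grip": 0}, {"dx": 0, "dy": 0, "dz": -0.09, "wx": 0, "wy": 0, "wz": 0, "grip": 0}], squeeze=60)

```text
clock: 7.65
position: [593.5, -29.4, 311.5]
orientation: [2.672, 1.651, 0.0]
wrist_force: [0.2, 0.4, -2.4]
gripper_width: 9.3
finger_force: 58.5
```

```bash
python3 - <<'E'
from look import *
go('w4',[])
s=robot.read_state(); print(s['gripper_width'],s['finger_force'],s['orientation'])
E
```

```text
7.65 [593.5 -29.4 311.5] [-0.249, 0.3194, 1.6363, -0.0, 1.1856, 0.2149]
9.118831239782054 58.630823493003845 [2.66807718 1.64870127 0.008067  ]
```

View pics/w4.png

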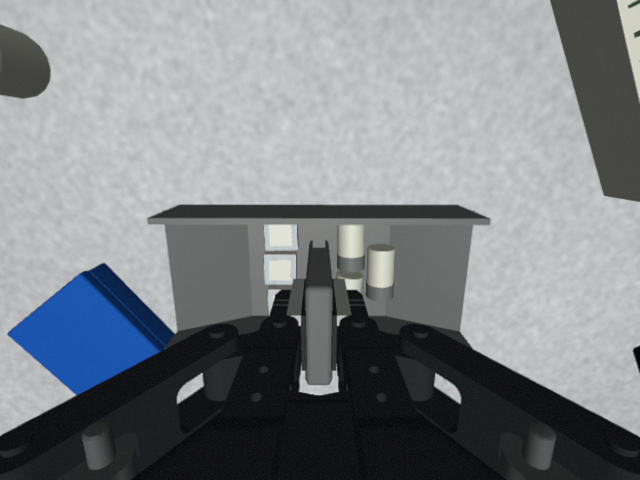

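The tray is held (opening 9.3 mm at 58 N), with vials and filters in place. I'll fit a quick kinematic model from the logged states to choose the pour direction.

```bash
python3 - <<'E'
import numpy as np
S=[([-1.4793,.1808,1.607],[168.71,-549.70,404.68]),([-.4039,.1121,1.6845],[534.9,-100.5,404.8]),([-.2544,.2839,1.6172],[592.6,-32.4,340.8]),([-.249,.3194,1.6363],[593.5,-29.4,311.5])]
A=[];b=[]
for q,p in S:
    c,s=np.cos(q[0]),np.sin(q[0]); rp=p[0]*c+p[1]*s; lat=-p[0]*s+p[1]*c; print(round(rp,1),round(lat,1))
    t=q[1]+q[2]
    A+=[[1,0,np.sin(q[1]),np.sin(t)],[0,1,np.cos(q[1]),np.cos(t)]]; b+=[rp,p[2]]
x,res,rk,sv=np.linalg.lstsq(np.array(A),np.array(b),rcond=None); print('a1,h0-d6,L1,L2',x,res,sv)
x2=np.linalg.lstsq(np.array(A)[:,1:],np.array(b),rcond=None); print('a1=0',x2)
E
```

```text
562.8 117.8
531.4 117.8
581.7 117.8
582.4 117.8
a1,h0-d6,L1,L2 [ -3.93430657 151.5546903  369.31556352 509.1342728 ] [17.97336123] [2.87216929 2.77976727 0.1164346  0.09990229]
a1=0 (array([151.29902723, 368.4383682 , 505.24298878]), array([18.2888427]), np.int32(3), array([2.85082984, 1.9645044 , 0.11615367]))
```

```bash
cat > plan.py <<'E'
from h import *
LIP=np.array([0,78,198.5])
def tcp(lip,head,tilt): Rt=Rdown(head,tilt); return np.array(lip)-Rt.apply(LIP),Rt
E
python3 - <<'E'
from plan import *
for c,q in {'scene':[(279,142),(321,168),(281,211),(237,180)],'top':[(370,237),(423,219),(445,276),(392,296)]}.items():
    cal=vision.get_calibration(c); w=np.array([atz(ray(cal,p),45)[:2] for p in q]); print(c,w.round().tolist(),w.mean(0).round(1),[round(float(np.linalg.norm(w[i]-w[i-1]))) for i in range(4)])
h=np.array([np.cos(np.radians(-50)),np.sin(np.radians(-50)),0]); P=np.array([478,-366,0])+8*h
s=robot.read_state()
p,Rt=tcp(P+[0,0,130],-50,0); print('A',p.round(1),inc(p,Rt))
ref=(p,Rt.as_rotvec())
for z,t in [(80,0),(80,12),(55,25)]: pp,RR=tcp(P+[0,0,z],-50,t); print(z,t,pp.round(),inc(pp,RR,ref))
E
```

```text
scene [[428.0, -464.0], [376.0, -320.0], [542.0, -250.0], [593.0, -402.0]] [ 484.5 -358.8] [176, 153, 180, 161]
top [[535.0, -264.0], [586.0, -413.0], [427.0, -471.0], [371.0, -324.0]] [ 479.8 -368. ] [174, 157, 170, 157]
A [ 433.  -312.4  328.5] (array([-0.3253, -0.0183, -0.0129]), array([ 0.009, -0.004,  0.521]))
80 0 [ 433. -312.  278.] (array([ 0.  , -0.  ,  0.05]), array([0., 0., 0.]))
80 12 [ 461. -345.  290.] (array([0.    , 0.043 , 0.0381]), array([ 0.267,  0.   , -0.   ]))
55 25 [ 492. -382.  268.] (array([0.    , 0.0912, 0.0606]), array([ 0.556,  0.   , -0.   ]))
```

play_rows(increments=[{"dx": -0.01, "dy": -0.001, "dz": -0.01, "wx": 0, "wy": 0, "wz": 0.015, "grip": 0}, {"dx": -0.033, "dy": -0.002, "dz": -0.02, "wx": 0, "wy": 0, "wz": 0.05, "grip": 0}, {"dx": -0.068, "dy": -0.004, "dz": -0.03, "wx": 0, "wy": 0, "wz": 0.11, "grip": 0}, {"dx": -0.114, "dy": -0.006, "dz": -0.03, "wx": 0, "wy": 0, "wz": 0.18, "grip": 0}, {"dx": -0.163, "dy": -0.009, "dz": -0.03, "wx": 0, "wy": 0, "wz": 0.26, "grip": 0}, {"dx": -0.211, "dy": -0.012, "dz": -0.03, "wx": 0, "wy": 0, "wz": 0.34, "grip": 0}, {"dx": -0.257, "dy": -0.014, "dz": -0.03, "wx": 0, "wy": 0, "wz": 0.41, "grip": 0}, {"dx": -0.293, "dy": -0.016, "dz": -0.03, "wx": 0, "wy": 0, "wz": 0.47, "grip": 0}, {"dx": -0.315, "dy": -0.018, "dz": -0.025, "wx": 0, "wy": 0, "wz": 0.51, "grip": 0}, {"dx": -0.325, "dy": -0.018, "dz": -0.02, "wx": 0, "wy": 0, "wz": 0.52, "grip": 0}])

```text
clock: 8.95
position: [430.7, -312.9, 328.7]
orientation: [-2.952, -1.071, 0.001]
wrist_force: [-0.2, 0.9, -3.3]
gripper_width: 9.4
finger_force: 58.6
```

```bash
python3 - <<'E'
from plan import *
s=robot.read_state(); print(s['clock'],s['position'].round(1),s['joint_pos'].round(3),s['gripper_width'],s['finger_force'])
h=np.array([np.cos(np.radians(-50)),np.sin(np.radians(-50)),0]); P=np.array([481,-365,0])+8*h
for z,t in [(110,0),(85,5),(80,12),(70,18),(60,25)]: pp,RR=tcp(P+[0,0,z],-50,t); print(z,t,pp.round(),*inc(pp,RR))
p0,R0=tcp(P+[0,0,60],-50,25)
for z,t in [(58,30),(55,35),(52,40),(50,45),(48,50),(46,55),(45,60),(45,65)]: pp,RR=tcp(P+[0,0,z],-50,t); print(z,t,pp.round(),*inc(pp,RR,(p0,R0.as_rotvec())))
cv2.imwrite('pics/s1.png',vision.read_camera('scene')[90:240,180:380])
im=cv2.imread('pics/s1.png'); cv2.imwrite('pics/s1.png',cv2.resize(im,None,fx=4,fy=4))
E
```

```text
8.95 [ 430.7 -312.9  328.7] [-0.851  0.169  1.783 -0.     1.191  0.024] 9.413771842347465 58.57897102832794
110 0 [ 436. -311.  308.] [0.0051 0.0023 0.0202] [-0.002  0.    -0.003]
85 5 [ 447. -325.  290.] [0.0051 0.0199 0.0391] [ 0.109  0.    -0.003]
80 12 [ 464. -344.  290.] [0.0052 0.0453 0.0382] [ 0.264 -0.    -0.003]
70 18 [ 478. -361.  283.] [0.0052 0.0675 0.0457] [ 0.398 -0.    -0.003]
60 25 [ 495. -381.  273.] [0.0053 0.0935 0.0557] [ 0.553 -0.    -0.003]
58 30 [ 507. -395.  269.] [-0.      0.0184 -0.0042] [ 0.111  0.    -0.   ]
55 35 [ 518. -409.  262.] [-0.      0.0378 -0.006 ] [ 0.222  0.    -0.   ]
52 40 [ 530. -423.  254.] [ 0.      0.0574 -0.0062] [ 0.333  0.    -0.   ]
50 45 [ 541. -436.  246.] [-0.      0.0768 -0.0056] [ 0.444  0.    -0.   ]
48 50 [ 552. -449.  235.] [-0.      0.0963 -0.0035] [ 0.556  0.    -0.   ]
46 55 [ 562. -461.  224.] [0.     0.1156 0.0003] [ 0.667  0.    -0.   ]
45 60 [ 572. -473.  212.] [-0.      0.1343  0.0048] [ 0.778  0.    -0.   ]
45 65 [ 581. -484.  200.] [-0.      0.1522  0.0099] [ 0.889  0.    -0.   ]
```

View pics/s1.png

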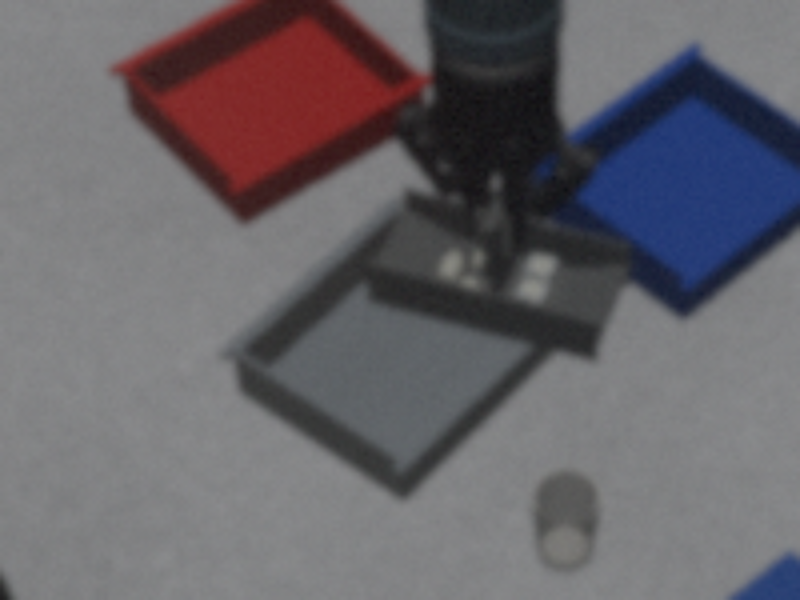

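The scene view shows the tray level with its vial bay (vials at (460,265)) over the steel pan (400,380), with the lip towards the pan's middle. Now I'll tilt and lower.

play_rows(increments=[{"dx": 0.002, "dy": 0.001, "dz": 0.008, "wx": 0, "wy": 0, "wz": 0, "grip": 0}, {"dx": 0.005, "dy": 0.002, "dz": 0.02, "wx": 0, "wy": 0, "wz": 0, "grip": 0}, {"dx": 0.005, "dy": 0.01, "dz": 0.03, "wx": 0.05, "wy": 0, "wz": 0, "grip": 0}, {"dx": 0.005, "dy": 0.02, "dz": 0.039, "wx": 0.11, "wy": 0, "wz": 0, "grip": 0}, {"dx": 0.005, "dy": 0.031, "dz": 0.038, "wx": 0.18, "wy": 0, "wz": 0, "grip": 0}, {"dx": 0.005, "dy": 0.045, "dz": 0.038, "wx": 0.264, "wy": 0, "wz": 0, "grip": 0}, {"dx": 0.005, "dy": 0.056, "dz": 0.042, "wx": 0.33, "wy": 0, "wz": 0, "grip": 0}, {"dx": 0.005, "dy": 0.068, "dz": 0.046, "wx": 0.4, "wy": 0, "wz": 0, "grip": 0}, {"dx": 0.005, "dy": 0.083, "dz": 0.052, "wx": 0.49, "wy": 0, "wz": 0, "grip": 0}, {"dx": 0.005, "dy": 0.093, "dz": 0.056, "wx": 0.553, "wy": 0, "wz": 0, "grip": 0}])

```text
clock: 10.25
position: [496.8, -379.4, 272.2]
orientation: [-2.559, -0.934, 0.207]
wrist_force: [-0.1, -0.6, -2.5]
gripper_width: 9.3
finger_force: 58.7
```

play_rows(increments=[{"dx": 0, "dy": 0.006, "dz": -0.001, "wx": 0.04, "wy": 0, "wz": 0, "grip": 0}, {"dx": 0, "dy": 0.018, "dz": -0.004, "wx": 0.11, "wy": 0, "wz": 0, "grip": 0}, {"dx": 0, "dy": 0.028, "dz": -0.005, "wx": 0.165, "wy": 0, "wz": 0, "grip": 0}, {"dx": 0, "dy": 0.038, "dz": -0.006, "wx": 0.222, "wy": 0, "wz": 0, "grip": 0}, {"dx": 0, "dy": 0.048, "dz": -0.006, "wx": 0.278, "wy": 0, "wz": 0, "grip": 0}, {"dx": 0, "dy": 0.057, "dz": -0.006, "wx": 0.333, "wy": 0, "wz": 0, "grip": 0}, {"dx": 0, "dy": 0.067, "dz": -0.006, "wx": 0.39, "wy": 0, "wz": 0, "grip": 0}, {"dx": 0, "dy": 0.077, "dz": -0.0055, "wx": 0.444, "wy": 0, "wz": 0, "grip": 0}, {"dx": 0, "dy": 0.087, "dz": -0.005, "wx": 0.5, "wy": 0, "wz": 0, "grip": 0}, {"dx": 0, "dy": 0.096, "dz": -0.0035, "wx": 0.556, "wy": 0, "wz": 0, "grip": 0}])

```text
clock: 11.5
position: [553.3, -447.4, 235.9]
orientation: [-2.158, -0.787, 0.367]
wrist_force: [-0.8, -0.3, -1.1]
gripper_width: 9.1
finger_force: 58.8
```

```bash
python3 - <<'E'
from plan import *
s=robot.read_state(); print(s['clock'],s['position'].round(1),s['joint_pos'].round(3),s['gripper_width'],s['finger_force'],s['wrist_force'])
Rc=R.from_rotvec(s['orientation']); print('lip',(s['position']+Rc.apply(LIP)).round(1),'tool y',Rc.as_matrix()[:,1].round(3))
a=vision.read_camera('scene')[100:220,200:360]; b=vision.read_camera('wrist')
cv2.imwrite('pics/s2.png',np.hstack([cv2.resize(a,(400,300),interpolation=2),cv2.resize(b,(400,300))]))
E
```

```text
11.5 [ 553.3 -447.4  235.9] [-0.85   0.933  0.961  0.019  2.119  0.024] 9.13213016361973 58.79291832447052 [-0.76395976 -0.27423739 -1.09317096]
lip [ 487.8 -369.6   48.4] tool y [ 0.414 -0.492 -0.765]
```

View pics/s2.png

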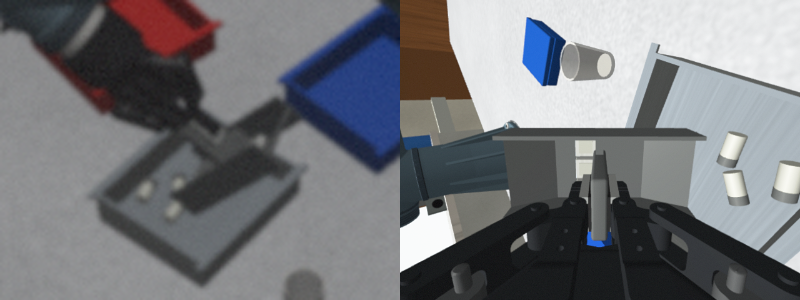

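All three vials are in the pan (wrist view right, at (735,150), (735,185) and (788,180)), and filters are still visible in their bay. I'll lift and level the tray.

```bash
python3 - <<'E'
from plan import *
P=np.array([487.8,-369.6,0])
for z,t in [(55,50),(68,48),(85,43),(100,36),(112,28),(122,20),(130,13),(135,7)]: pp,RR=tcp(P+[0,0,z],-50,t); print(z,t,*inc(pp,RR))
p0,R0=tcp(P+[0,0,135],-50,7)
pp,RR=tcp(P+[0,0,160],-50,0); print(pp,*inc(pp,RR,(p0,R0.as_rotvec())))
# placement: tray centre on mat (522,336.6), either way round
for hd in (12.3,192.3,-167.7):
  print(hd,*inc([522,336.6,350],Rdown(hd),(pp,RR.as_rotvec())))
E
```

```text
55 50 [ 0.0001 -0.0057 -0.0052] [0.    0.001 0.001]
68 48 [ 0.0001 -0.0225 -0.0107] [-0.044  0.001  0.001]
85 43 [ 0.0001 -0.0522 -0.0135] [-0.155  0.001  0.001]
100 36 [ 0.0001 -0.0858 -0.0094] [-0.311  0.001  0.001]
112 28 [ 1.00e-04 -1.18e-01  1.80e-03] [-0.488  0.001  0.001]
122 20 [ 0.0002 -0.1458  0.0173] [-0.666  0.001  0.001]
130 13 [ 0.0002 -0.1669  0.0334] [-0.822  0.001  0.001]
135 7 [ 0.0002 -0.1814  0.0498] [-0.955  0.001  0.001]
[ 437.66256644 -309.84853344  358.5       ] [-0.     -0.0267 -0.0138] [-0.156  0.    -0.   ]
12.3 [ 0.4801 -0.441   0.0085] [ 0.     0.    -1.384]
192.3 [ 0.4801 -0.441   0.0085] [ 0.    -0.     2.616]
-167.7 [ 0.4801 -0.441   0.0085] [ 0.    -0.     2.616]
```

play_rows(increments=[{"dx": 0, "dy": -0.006, "dz": -0.005, "wx": 0, "wy": 0, "wz": 0, "grip": 0}, {"dx": 0, "dy": -0.0225, "dz": -0.011, "wx": -0.044, "wy": 0, "wz": 0, "grip": 0}, {"dx": 0, "dy": -0.052, "dz": -0.0135, "wx": -0.155, "wy": 0, "wz": 0, "grip": 0}, {"dx": 0, "dy": -0.086, "dz": -0.0095, "wx": -0.311, "wy": 0, "wz": 0, "grip": 0}, {"dx": 0, "dy": -0.118, "dz": 0.002, "wx": -0.488, "wy": 0, "wz": 0, "grip": 0}, {"dx": 0, "dy": -0.146, "dz": 0.017, "wx": -0.666, "wy": 0, "wz": 0, "grip": 0}, {"dx": 0, "dy": -0.167, "dz": 0.0335, "wx": -0.822, "wy": 0, "wz": 0, "grip": 0}, {"dx": 0, "dy": -0.1815, "dz": 0.05, "wx": -0.955, "wy": 0, "wz": 0, "grip": 0}, {"dx": 0, "dy": -0.1815, "dz": 0.05, "wx": -0.955, "wy": 0, "wz": 0, "grip": 0}, {"dx": 0, "dy": -0.1815, "dz": 0.05, "wx": -0.955, "wy": 0, "wz": 0, "grip": 0}])

```text
clock: 12.85
position: [453.1, -329.3, 344.1]
orientation: [-2.845, -1.036, 0.063]
wrist_force: [0.2, -0.3, -1.7]
gripper_width: 9.0
finger_force: 59.2
```

```bash
python3 - <<'E'
from plan import *
s=robot.read_state(); print(s['clock'],s['position'].round(1),s['joint_pos'].round(3),s['gripper_width'],s['finger_force'],s['wrist_force'])
p0,R0=s['position'],R.from_rotvec(s['orientation'])
print(inc(p0+[-20,20,28],Rdown(-50)))
print(inc([480,0,362],Rdown(-15)), inc([522,336,362],Rdown(12.3),([480,0,362],Rdown(-15).as_rotvec())))
E
```

```text
12.85 [ 453.1 -329.3  344.1] [-0.841  0.247  1.659  0.004  1.357  0.03 ] 8.994734692567683 59.21367108821869 [ 0.16425957 -0.26225428 -1.67336289]
(array([-0.0025, -0.0313, -0.0244]), array([-0.154,  0.   ,  0.   ]))
(array([ 0.2324, -0.2353,  0.0105]), array([-0.149, -0.047, -0.776])) (array([ 0.3354, -0.0464, -0.    ]), array([ 0.   ,  0.   , -0.607]))
```

play_rows(increments=[{"dx": 0.007, "dy": -0.01, "dz": -0.008, "wx": -0.05, "wy": 0, "wz": -0.02, "grip": 0}, {"dx": 0.023, "dy": -0.027, "dz": -0.015, "wx": -0.11, "wy": -0.005, "wz": -0.08, "grip": 0}, {"dx": 0.049, "dy": -0.05, "dz": -0.016, "wx": -0.15, "wy": -0.01, "wz": -0.163, "grip": 0}, {"dx": 0.081, "dy": -0.082, "dz": -0.012, "wx": -0.15, "wy": -0.016, "wz": -0.27, "grip": 0}, {"dx": 0.116, "dy": -0.118, "dz": -0.008, "wx": -0.15, "wy": -0.023, "wz": -0.388, "grip": 0}, {"dx": 0.151, "dy": -0.153, "dz": -0.004, "wx": -0.15, "wy": -0.03, "wz": -0.504, "grip": 0}, {"dx": 0.184, "dy": -0.186, "dz": 0.002, "wx": -0.15, "wy": -0.037, "wz": -0.613, "grip": 0}, {"dx": 0.209, "dy": -0.212, "dz": 0.007, "wx": -0.15, "wy": -0.042, "wz": -0.7, "grip": 0}, {"dx": 0.226, "dy": -0.229, "dz": 0.01, "wx": -0.149, "wy": -0.046, "wz": -0.755, "grip": 0}, {"dx": 0.2324, "dy": -0.2353, "dz": 0.0105, "wx": -0.149, "wy": -0.047, "wz": -0.776, "grip": 0}])

```text
clock: 14.1
position: [480.6, 1.1, 361.1]
orientation: [-2.49, -1.914, 0.001]
wrist_force: [-0.5, -0.5, -2.2]
gripper_width: 9.5
finger_force: 59.2
```

play_rows(increments=[{"dx": 0.01, "dy": -0.001, "dz": 0, "wx": 0, "wy": 0, "wz": -0.018, "grip": 0}, {"dx": 0.034, "dy": -0.005, "dz": 0, "wx": 0, "wy": 0, "wz": -0.06, "grip": 0}, {"dx": 0.07, "dy": -0.01, "dz": 0, "wx": 0, "wy": 0, "wz": -0.127, "grip": 0}, {"dx": 0.117, "dy": -0.016, "dz": 0, "wx": 0, "wy": 0, "wz": -0.212, "grip": 0}, {"dx": 0.168, "dy": -0.023, "dz": 0, "wx": 0, "wy": 0, "wz": -0.304, "grip": 0}, {"dx": 0.218, "dy": -0.03, "dz": 0, "wx": 0, "wy": 0, "wz": -0.395, "grip": 0}, {"dx": 0.265, "dy": -0.037, "dz": 0, "wx": 0, "wy": 0, "wz": -0.48, "grip": 0}, {"dx": 0.302, "dy": -0.042, "dz": 0, "wx": 0, "wy": 0, "wz": -0.546, "grip": 0}, {"dx": 0.325, "dy": -0.045, "dz": 0, "wx": 0, "wy": 0, "wz": -0.59, "grip": 0}, {"dx": 0.3354, "dy": -0.0464, "dz": 0, "wx": 0, "wy": 0, "wz": -0.607, "grip": 0}])

```text
clock: 15.35
position: [522.5, 336.9, 360.7]
orientation: [-1.97, -2.447, 0.001]
wrist_force: [-0.6, -0.7, -2.5]
gripper_width: 9.6
finger_force: 59.2
```

```bash
python3 - <<'E'
from look import *
go('w5',[])
s=robot.read_state(); print(s['gripper_width'],s['finger_force'],s['wrist_force'])
im=cv2.imread('pics/w5.png'); c=vision.get_calibration('wrist')
print('mat centre px',px(c,[522,336.6,5]))
print(inc([522,336.6,350],Rdown(12.3)))
# project expected mat corners
t=np.radians(12.3);a=np.array([np.cos(t),np.sin(t)]);b=np.array([-a[1],a[0]])
print(px(c,[[*(np.array([522,336.6])+i*90*a+j*50*b),5] for i,j in [(1,1),(1,-1),(-1,-1),(-1,1)]]).round(1).tolist())
E
```

```text
15.35 [522.5 336.9 360.7] [0.3821, 0.3227, 1.5248, -0.0, 1.2949, 0.167]
9.136256235536727 59.194743633270264 [ 0.3986115  -0.80582383 -2.00788113]
mat centre px [[317.00815775 218.60525917]]
(array([-0.0006, -0.0006,  0.0108]), array([-0.   , -0.001,  0.001]))
[[413.2, 166.2], [405.8, 266.9], [228.3, 267.0], [220.7, 166.2]]
```

View pics/w5.png

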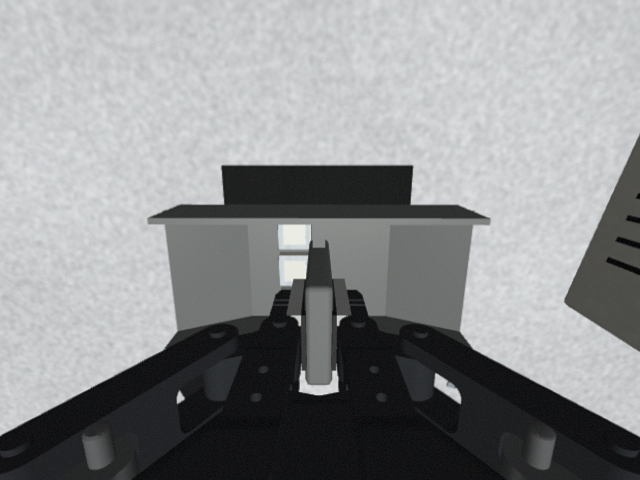

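The wrist view shows the mat's far edge at (222,166)–(412,166), against a predicted (221,166)–(413,166). It's parallel to the tray, with two filters visible at (294,236) and (294,268), so I'll lower it.

play_rows(increments=[{"dx": 0, "dy": -0.0005, "dz": 0.01, "wx": 0, "wy": 0, "wz": 0, "grip": 0}, {"dx": 0, "dy": -0.0005, "dz": 0.03, "wx": 0, "wy": 0, "wz": 0, "grip": 0}, {"dx": 0, "dy": -0.0005, "dz": 0.06, "wx": 0, "wy": 0, "wz": 0, "grip": 0}, {"dx": 0, "dy": -0.0005, "dz": 0.085, "wx": 0, "wy": 0, "wz": 0, "grip": 0}, {"dx": 0, "dy": -0.0005, "dz": 0.105, "wx": 0, "wy": 0, "wz": 0, "grip": 0}, {"dx": 0, "dy": -0.0005, "dz": 0.12, "wx": 0, "wy": 0, "wz": 0, "grip": 0}, {"dx": 0, "dy": -0.0005, "dz": 0.128, "wx": 0, "wy": 0, "wz": 0, "grip": 0}, {"dx": 0, "dy": -0.0005, "dz": 0.132, "wx": 0, "wy": 0, "wz": 0, "grip": 0}, {"dx": 0, "dy": -0.0005, "dz": 0.1345, "wx": 0, "wy": 0, "wz": 0, "grip": 0}, {"dx": 0, "dy": -0.0005, "dz": 0.1345, "wx": 0, "wy": 0, "wz": 0, "grip": 0}])

```text
clock: 16.65
position: [521.6, 336.3, 227.0]
orientation: [1.971, 2.446, 0.001]
wrist_force: [0.4, 0.2, -3.0]
gripper_width: 9.2
finger_force: 59.2
```

Not touching yet (the tool still bears the tray's weight), so I'll creep down.

play_rows(increments=[{"dx": 0, "dy": 0, "dz": 0.0005, "wx": 0, "wy": 0, "wz": 0, "grip": 0}, {"dx": 0, "dy": 0, "dz": 0.001, "wx": 0, "wy": 0, "wz": 0, "grip": 0}, {"dx": 0, "dy": 0, "dz": 0.0015, "wx": 0, "wy": 0, "wz": 0, "grip": 0}, {"dx": 0, "dy": 0, "dz": 0.0015, "wx": 0, "wy": 0, "wz": 0, "grip": 0}, {"dx": 0, "dy": 0, "dz": 0.0015, "wx": 0, "wy": 0, "wz": 0, "grip": 0}, {"dx": 0, "dy": 0, "dz": 0.0015, "wx": 0, "wy": 0, "wz": 0, "grip": 0}, {"dx": 0, "dy": 0, "dz": 0.0015, "wx": 0, "wy": 0, "wz": 0, "grip": 0}, {"dx": 0, "dy": 0, "dz": 0.0015, "wx": 0, "wy": 0, "wz": 0, "grip": 0}, {"dx": 0, "dy": 0, "dz": 0.0015, "wx": 0, "wy": 0, "wz": 0, "grip": 0}, {"dx": 0, "dy": 0, "dz": 0.0015, "wx": 0, "wy": 0, "wz": 0, "grip": 0}])

```text
clock: 17.9
position: [521.5, 336.2, 225.2]
orientation: [-1.971, -2.446, -0.0]
wrist_force: [-0.7, 0.1, 0.4]
gripper_width: 9.2
finger_force: 59.5
```

Contact: the weight is off the wrist. I'll release and rise.

play_rows(increments=[{"dx": 0, "dy": 0, "dz": 0, "wx": 0, "wy": 0, "wz": 0, "grip": 0.15}, {"dx": 0, "dy": 0, "dz": 0, "wx": 0, "wy": 0, "wz": 0, "grip": 0.25}, {"dx": 0, "dy": 0, "dz": 0, "wx": 0, "wy": 0, "wz": 0, "grip": 0.35}, {"dx": 0, "dy": 0, "dz": 0, "wx": 0, "wy": 0, "wz": 0, "grip": 0.45}, {"dx": 0, "dy": 0, "dz": -0.002, "wx": 0, "wy": 0, "wz": 0, "grip": 0.5}, {"dx": 0, "dy": 0, "dz": -0.015, "wx": 0, "wy": 0, "wz": 0, "grip": 0.5}, {"dx": 0, "dy": 0, "dz": -0.04, "wx": 0, "wy": 0, "wz": 0, "grip": 0.5}, {"dx": 0, "dy": 0, "dz": -0.08, "wx": 0, "wy": 0, "wz": 0, "grip": 0.5}, {"dx": 0, "dy": 0, "dz": -0.12, "wx": 0, "wy": 0, "wz": 0, "grip": 0.5}, {"dx": 0, "dy": 0, "dz": -0.15, "wx": 0, "wy": 0, "wz": 0, "grip": 0.5}])

```text
clock: 19.15
position: [521.6, 336.2, 378.5]
orientation: [1.97, 2.445, 0.004]
wrist_force: [-0.3, -0.5, -0.3]
gripper_width: 42.9
finger_force: 0.0
```

```bash
python3 - <<'E'
from look import *
go('w6',['tray_fin','tray_lip','tray'])
cal=vision.get_calibration('wrist')
for l in ['filter0','vial0']: print(l,[(r['xy'],r['score'],atz(ray(cal,r['xy']),13).round()[:2]) for r in models.spot_point('wrist',l)[:4]])
for c in ['top','scene']:
    im=vision.read_camera(c); C=vision.get_calibration(c); cv2.imwrite(f'pics/{c}9.png',im)
    for l,z in dict(vial0=11,filter0=13,bottle=0,jar=0,beaker=0,objective=0).items(): print(c,l,[(r['score'],atz(ray(C,r['xy']),z).round()[:2]) for r in models.spot_point(c,l)[:3]])
E
```

```text
19.15 [521.6 336.2 378.5] [0.3816, 0.3023, 1.5135, 0.0001, 1.3227, 0.167]
tray_fin {'xy': [315.6, 229.7], 'score': 0.89} [521.4 334.6  64. ]
tray_fin {'xy': [315.7, 211.7], 'score': 0.56} [518.2 349.9  64. ]
tray_lip {'xy': [397.6, 217.1], 'score': 0.84} [599.  353.8  22. ]
tray {'xy': [315.9, 212.1], 'score': 0.96} [520.8 337.7   0. ]
filter0 [([306.8, 233.5], 0.77, array([515., 317.])), ([304.0, 197.3], 0.63, array([505., 352.])), ([307.4, 217.3], 0.62, array([512., 333.]))]
vial0 []
top vial0 [(0.45, array([ 506., -388.])), (0.37, array([ 501., -373.])), (0.37, array([ 526., -407.]))]
top filter0 [(0.61, array([509., 355.])), (0.55, array([498., 316.])), (0.38, array([509., 345.]))]
top bottle [(0.84, array([621., 175.]))]
top jar [(0.51, array([456., 184.]))]
top beaker [(0.54, array([ 462., -179.]))]
top objective [(0.6, array([ 647., -180.]))]
scene vial0 [(0.51, array([ 515., -371.])), (0.43, array([ 529., -406.])), (0.39, array([ 492., -404.]))]
scene filter0 [(0.61, array([510., 353.]))]
scene bottle [(0.24, array([587., 347.]))]
scene jar [(0.87, array([457., 173.]))]
scene beaker [(0.88, array([ 463., -178.]))]
scene objective [(0.49, array([ 656., -176.]))]
```

Three filters are in the tray on the mat, three vials are in the pan, and the bystanders I checked are where they were. I'll hand it in.

```bash
python3 -c "
from bench import robot
print(robot.job_done())"
```

```text
the job is handed in; nothing more can be done
None
```

I handed the job in at about 20 s of robot time: the three vials are in the steel pan, and the tray with its three filters stands lengthwise on the mat, about 2 mm off centre by the last measurement, and released.

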